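# Prop out the leg of the blue price board

### The arm

A 6-joint arm with a two-finger parallel gripper is mounted at the origin on a cart in front of the work surface, level with it; the furniture and walls round the work are solid. World frame = base frame: x ahead of the robot, y to its left, z up, the work surface at z = 0. Lengths are in m, angles in degrees, forces in N, time in s.
With the tool pointing down it reaches from about 0.4 to 0.825 m from the base axis. Payload 7 kg.
Tool frame: the origin (TCP) lies on the front face of the gripper's body, between the roots of the fingers; the fingertips stand 66 mm ahead of it and the grasp point (between the pads) lies 47 mm ahead of it; z points along the fingers, y is the line along which they close (so a half turn about z gives the same grasp; the last joint's range is limited). The gripper opens to 88 mm and grips with 3 to 60 N. Pads are 19 mm wide; open, the fingers measure 130 mm over their backs; the gripper's body (78 mm by 193 mm) begins 47 mm behind the grasp point.
Start: joints at [87.382, 20.546, 0.682, 0, -70.136, -16.507], TCP at [0.221, 0.638, 0.292] pointing down, gripper open.
Joint ranges: [-176.03, 176.03], [-82.01, 121.73], [-58.28, 71.71], [-173.87, 95.51], [-174.79, -0.11], [-173.66, 173.66]. Speed limits (degrees/s): [136.94, 136.94, 172.46, 180, 180, 180].

### API

Orientations are given as [roll, pitch, yaw] about the fixed x, y, z axes, in that order (R = Rz(yaw) Ry(pitch) Rx(roll)).
In Python, from plant import ctrl gives the robot as it stands.
- The arm moves only by the tool send_rows, never from a script. Its argument "deltas" is a list of rows, each a list of 2 entries, a list of its own where there are three numbers: the shift along the tool's x, y, z each as a share of 800 mm, from -1 to 1, then the turn about the tool's z as a share of 90 degrees, from -1 to 1. A call has exactly 5 rows; each row is the pose to reach, as a shift and turn from the pose commanded when the call began, along the tool's axes at that moment; what a row does not reach only later rows make up. A row lasts 1/12 s, in which the tool goes at most 41.7 mm and 7.16 degrees, less where a joint would pass 70% of its speed; a pose out of reach is approached as far as the arm can. A call with a number of a shift or a turn outside -1 to 1 is refused whole. A call with a gripper value outside its range is refused whole. "gripper" is the opening, from 0 (shut) to 1 (fully open), set as the call begins (left out, the last holds). The fingers move at their own pace and stop on an object; the grip force is fixed at half the most. Time passes only in rows, so rows that repeat a pose let the fingers close, or fill a call up. It gives the time, the measured TCP pose, the force, the opening and the grip force at its end, in the units of the state.
- ctrl.get_obs(): the state, without advancing time (a new reading comes with each control period).
- ctrl.snapshot(name): name is "scene" or "top" or "wrist"; returns a dict with "color" (420x560x3 uint8, red, green, blue), "vertical_fov" (degrees; the focal length in pixels is half the picture's height over the tangent of half this angle, whatever the lens; pixels are square), "cx", "cy" (the principal point, pixels), "rvec" (rotation vector, rad) and "tvec" (3), from world to camera coordinates, as OpenCV has them. Camera axes: x right, y down, z forward; pixel columns grow to the right and rows downward; lengths in m; the calibration is good to about 2 mm. A picture is of the moment at which its call begins. There is no depth.
- ctrl.close_job(): hands the job in; it is judged then, once.
Trained networks look in a picture, given as the dict that the camera call returned (one of the last four; its "shot" number tells which), for a name from the list of things; names that differ only in an ending like _2 or _b are one class to them, and where a whole thing is asked for, a point or a joint stands for the part that bears it (a point fixed in the world has none). Each returns a list of dicts, best first, with "conf" (0 to 1); they miss things now and then, are a little off and sometimes report something else, mostly with a low value. They report only what shows in the picture. A call takes as long as a camera call.
- ctrl.boxes_of(picture, thing): "xy" ([column, row] as shares, 0 to 1, of the picture: columns of its width, rows of its height, amid what is visible of it).
- ctrl.cut_out(picture, thing): "pixels" (420x560 bool, what is visible of it) and "xy" ([column, row] as shares, 0 to 1, of the picture: columns of its width, rows of its height, amid what is visible of it).
The state is a dict: "clock": time; "joint_pos": joint angles; "qvel": joint speeds; "tau": joint torques, N m; "tool_pos": TCP position; "orientation": TCP orientation; "force": force on the tool from outside, world axes, zero at the start; "moment": the same for the moment, N m; "opening": finger opening in m; "gripper_force": force on a finger pad.
Only numpy, scipy, OpenCV 4.12 (cv2) and the standard library are available. Lean on these libraries where they do the work, as an engineer would, in place of code of your own. Each camera call takes 0.05 s, during which the arm holds its last target. There are 200 camera calls.

### The job

Two price boards stand on the packing table with their backs to you, and each has a prop leg on its back that is only part of the way out. Brace the blue board: push its leg away from the board's back until it is all the way out against its stop, square to the board. Leave the yellow board's leg as it is.

Things in the scene. Friction and masses are not known exactly. Their poses are not given: they have to be found in the camera images.
- blue_leg (a joint): Angle of the blue board's prop leg about its upright hinge, rad: 0 folded flat on the board's back, 1.57 fully out against the stop, square to the board; at the start about 0.4 to 1.0. Light to push (below 2 N at the free end); friction keeps it where it is left, it does not spring back.
- blue_leg_tip (a point): Top corner of the free end of the blue leg, 140 mm above the table. The leg is a blue upright plate, 100 mm from hinge to free end, 6 mm thick, from just above the table to 140 mm height. Seen from above it turns clockwise as it swings out. Push it with a finger lowered from above between leg and board, near the free end; folded, that end would reach 25 mm past the board's side edge.
- blue_leg_hinge (a point): Top of the blue leg's upright hinge axis, 140 mm above the table, 8 mm behind the board's back and 15 mm beside its middle, away from the side to which the leg folds. The blue-framed board (white back, 120 mm wide, 150 mm high, 10 mm thick) is stuck fast to the table by its black foot, 50 mm deep and 12 mm high.
- yellow_leg_tip (a point): The same point on the other board, which is alike but with yellow frame and yellow leg; that leg must stay as it is. The yellow board stands 0.4 to 0.6 m to the left of the blue one. Behind and between them is a fixed steel bag-roll stand with two big rolls, about 0.5 m tall, whose front comes within 0.5 m of the robot's base: keep the arm and gripper clear of it.

How it is judged:
By the outcome, as a careful person would: the job done as asked, in the order asked, and still so for the second after the job is handed in, with the robot touching nothing.
It also fails if it takes over 35 s, if anything falls off the work surface, if the arm or the gripper's body presses on something with over 40 N, if the wrist force passes 120 N, or if a joint passes its speed limit or range.

## Working session

There is one attempt and no reset: what is moved stays moved. The work goes in short steps, Python scripts to look and compute and a tool call to move; the robot and the scene stay as the last step left them, time stands still between calls to the robot, and variables do not carry over. Pictures are saved under pics/ and viewed, at most 12 in all, crops included, and the job is handed in when it is done.

Besides the shell and the picture viewer there is one more tool, called after "Request:" as name(argument=value, ...) on one line, values as JSON. send_rows: Moves the arm, as the interface text tells. Shift numbers are shares of 800 mm and turn numbers shares of 90 degrees, none past 1 either way. Its arguments: {"type":"object","properties":{"deltas":{"type":"array","items":{"type":"array"}},"gripper":{"type":"number"}},"required":["deltas"]}

```bash
mkdir -p pics; cat > h.py <<'E'
import numpy as np,cv2
from plant import ctrl
def cam(s):
    H,W=s["color"].shape[:2]; f=H/2/np.tan(np.radians(s["vertical_fov"])/2)
    K=np.array([[f,0,s["cx"]],[0,f,s["cy"]],[0,0,1]]); R=cv2.Rodrigues(np.array(s["rvec"],float))[0]
    return K,R,np.array(s["tvec"],float).ravel()
def at_z(s,uv,z):
    K,R,t=cam(s); d=R.T@np.linalg.inv(K)@np.array([*uv,1.]); c=-R.T@t
    return c+d*(z-c[2])/d[2]
def proj(s,p):
    K,R,t=cam(s); q=K@(R@np.array(p,float)+t); return q[:2]/q[2]
def tri(obs):
    return cv2.triangulatePoints(*[cam(s)[0]@np.c_[cam(s)[1],cam(s)[2]] for s,_ in obs],*[np.array(u,float).reshape(2,1) for _,u in obs])
E
python3 - <<'E'
from h import *
ss=[]
for n in("scene","top"):
    s=ctrl.snapshot(n);ss.append(s);cv2.imwrite(f"pics/{n}0.png",s["color"][...,::-1])
    K,R,t=cam(s);print(n,"campos",-R.T@t,s["vertical_fov"])
    for th in("blue_leg_tip","blue_leg_hinge","yellow_leg_tip"):
        for d in ctrl.boxes_of(s,th)[:2]:
            uv=np.array(d["xy"])*[560,420]; print(th,round(d["conf"],2),uv.round(1),at_z(s,uv,.14).round(4))
print(ctrl.get_obs())
E
```

```text
scene campos [0.07658435 0.17322141 1.07943008] 43.4450928997651
blue_leg_tip 0.96 [365.6 184.6] [ 0.5809 -0.1316  0.14  ]
blue_leg_hinge 0.71 [363.2 184.4] [ 0.5827 -0.127   0.14  ]
yellow_leg_tip 0.84 [155.6 318.2] [0.4116 0.3318 0.14  ]
top campos [0.50805529 0.04157902 1.30431908] 46.98787719971561
blue_leg_tip 0.53 [366.  196.1] [ 0.6144 -0.1444  0.14  ]
blue_leg_hinge 0.65 [365.9 192.5] [ 0.6231 -0.1443  0.14  ]
yellow_leg_tip 0.66 [363.4 197.1] [ 0.612  -0.1381  0.14  ]
yellow_leg_tip 0.61 [169.4 269.8] [0.4399 0.3303 0.14  ]
{'clock': 0.4, 'joint_pos': array([ 8.73784002e+01,  2.05543148e+01,  6.75635315e-01, -1.35369463e-03,
       -7.01338774e+01, -1.65057947e+01]), 'qvel': array([ 0.04317786, -0.11368413,  0.03511858, -0.02763383, -0.00874332,
       -0.03844824]), 'tau': array([ 4.48324590e-04, -5.81673360e+01,  2.92927158e+01,  6.99351311e+00,
        1.08999509e-02, -6.83510370e-05]), 'tool_pos': array([0.22119156, 0.63767528, 0.29201902]), 'orientation': array([ 1.79987599e+02, -2.34699140e-03, -1.91278544e+01]), 'force': array([0.06079856, 0.53306855, 0.20876656]), 'moment': array([-0.01278535, -0.01027225, -0.00738018]), 'gripper_force': 0.0, 'opening': 0.08770609516449192}
```

View pics/scene0.png

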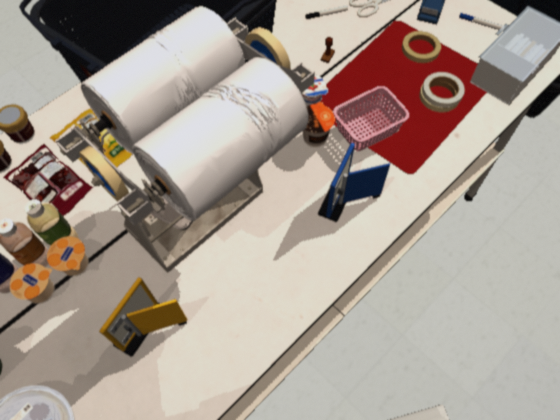

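View pics/top0.png

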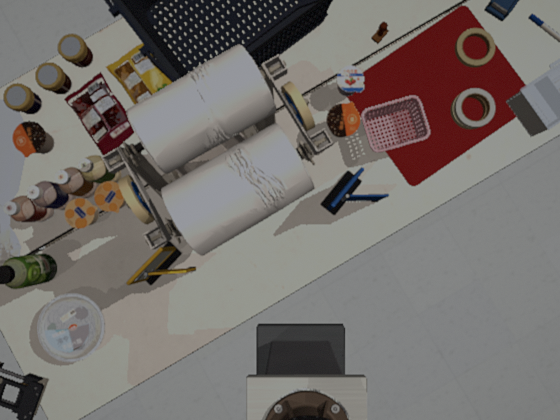

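The scene view shows the blue board at about (340,185), with its leg's free end near (388,170). The top view has the blue leg's free end near (387,196). I'll enlarge both.

```bash
python3 - <<'E'
import cv2,numpy as np
a=cv2.imread("pics/scene0.png")[135:225,310:400];b=cv2.imread("pics/top0.png")[155:225,310:400]
b=cv2.copyMakeBorder(b,0,20,0,0,cv2.BORDER_CONSTANT)
o=np.hstack([a,b]);cv2.imwrite("pics/c0.png",cv2.resize(o,(792,396),interpolation=cv2.INTER_CUBIC))
from h import *
for n in("scene","top"):
    s=ctrl.snapshot(n)
    for d in ctrl.cut_out(s,"blue_leg")[:2]:
        m=d["pixels"];v,u=np.where(m);print(n,d["conf"],m.sum(),u.min(),u.max(),v.min(),v.max(),cv2.boxPoints(cv2.minAreaRect(np.c_[u,v].astype(np.int32))).round())
        i=u.argmax();print(u[i],v[i])
E
```

```text
scene 0.98 1358 339 389 164 203 [[334. 173.]
 [389. 163.]
 [394. 195.]
 [339. 204.]]
389 164
top 0.66 291 343 386 193 201 [[343. 201.]
 [343. 193.]
 [386. 193.]
 [386. 201.]]
386 195
```

View pics/c0.png

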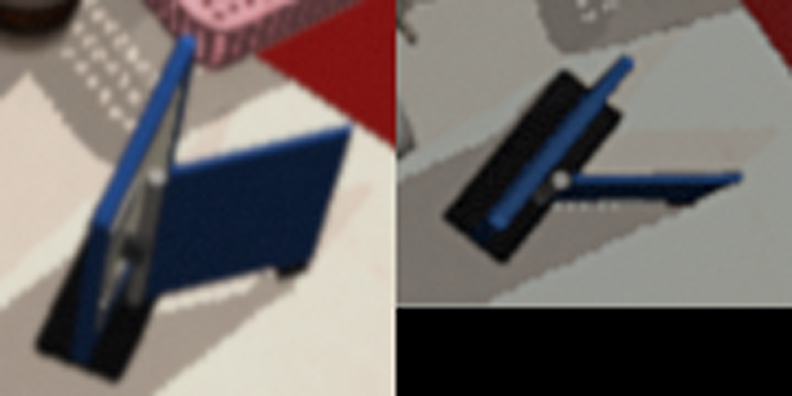

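The crops show scene hinge top (345.2,175.5), scene tip (389.5,163.9), top hinge (347.3,195.9), top tip (388.2,195). Board top edge ends: scene (352.7,144.1) and (332.7,184.3), top (362.7,169.3) and (333.2,205.5).

```bash
python3 - <<'E'
from h import *
a=ctrl.snapshot("scene");b=ctrl.snapshot("top")
for n,u,v,z in [("hinge",(345.2,175.5),(347.3,195.9),.14),("tip",(389.5,163.9),(388.2,195),.14),("bfar",(352.7,144.1),(362.7,169.3),.15),("bnear",(332.7,184.3),(333.2,205.5),.15)]:
    X=tri([(a,u),(b,v)]);X=(X[:3]/X[3]).ravel();print(n,X.round(4),at_z(a,u,z).round(4),at_z(b,v,z).round(4))
# stand front, in top: low foot corners & roll
for p,z in [((155,245),.0),((200,255),.4),((315,185),.4),((322,150),.2)]: print(p,z,at_z(b,p,z).round(3))
for p,z in [((170,268),.0),((262,185),0),((195,215),.4),((305,110),.4)]: print('scene',p,z,at_z(a,p,z).round(3))
E
```

```text
hinge [ 0.6158 -0.0996  0.1351] [ 0.6131 -0.0977  0.14  ] [ 0.6152 -0.0994  0.14  ]
tip [ 0.6168 -0.1979  0.1387] [ 0.6161 -0.1972  0.14  ] [ 0.6166 -0.1978  0.14  ]
bfar [ 0.6782 -0.1354  0.1505] [ 0.6787 -0.1351  0.15  ] [ 0.6781 -0.136   0.15  ]
bnear [ 0.5915 -0.0631  0.154 ] [ 0.5939 -0.0635  0.15  ] [ 0.5915 -0.0642  0.15  ]
(155, 245) 0.0 [0.499 0.405 0.   ]
(200, 255) 0.4 [0.482 0.209 0.4  ]
(315, 185) 0.4 [ 0.612 -0.008  0.4  ]
(322, 150) 0.2 [ 0.716 -0.036  0.2  ]
scene (170, 268) 0.0 [0.566 0.308 0.   ]
scene (262, 185) 0 [0.72  0.062 0.   ]
scene (195, 215) 0.4 [0.457 0.21  0.4  ]
scene (305, 110) 0.4 [0.602 0.001 0.4  ]
```

```bash
cat >> h.py <<'E'
def go(p,yaw,frm=None,verbose=True):
    if frm is None:
        o=ctrl.get_obs(); frm=(*o["tool_pos"],o["orientation"][2])
    y=np.radians(frm[3]); c,s=np.cos(y),np.sin(y)
    d=np.array(p)-frm[:3]; r=np.array([c*d[0]+s*d[1],s*d[0]-c*d[1],-d[2]])/.8
    print("shares",r.round(3),"turn",round(-(yaw-frm[3])/90,3),"rows",round(max(np.linalg.norm(d)/.0417,abs(yaw-frm[3])/7.16),1))
E
python3 - <<'E'
from h import *
S=(.221,.638,.292,-19.13)
W=[(.145,.40,.50,31),(.35,.21,.50,31),(.41,-.04,.5,10),(.50,-.22,.40,-19)]
for w in W: go(w[:3],w[3],S); S=w
E
```

```text
shares [ 0.008  0.312 -0.26 ] turn -0.557 rows 7.8
shares [ 0.097  0.336 -0.   ] turn 0.0 rows 6.7
shares [-0.097  0.306 -0.   ] turn 0.233 rows 6.2
shares [0.072 0.241 0.125] turn 0.322 rows 5.4
```

Request:
send_rows(deltas=[[[0.004,0.16,-0.13],-0.28],[[0.004,0.16,-0.13],-0.28],[[0.004,0.16,-0.13],-0.28],[[0.004,0.16,-0.13],-0.28],[[0.004,0.16,-0.13],-0.28]], gripper=0)

```text
clock: 1.12
tool_pos: [0.1821, 0.5131, 0.4035]
orientation: [-179.4, -0.1, 6.4]
force: [0.2, 0.9, 1.1]
opening: 0.06
gripper_force: 0.0
```

```bash
python3 - <<'E'
from h import *
o=ctrl.get_obs();print(o["clock"],o["tool_pos"],o["orientation"],o["joint_pos"].round(1),o["opening"]);go((.145,.40,.50),31)
E
```

```text
1.1167 [0.1820563  0.51307455 0.40351134] [-1.79438112e+02 -1.41769064e-01  6.35427359e+00] [ 91.1   4.8  -5.5   0.1 -79.2   5.2] 0.0599800032982615
shares [-0.062  0.135 -0.121] turn -0.274 rows 3.7
```

Request:
send_rows(deltas=[[[-0.06,0.13,-0.12],-0.27],[[-0.06,0.13,-0.12],-0.27],[[-0.06,0.13,-0.12],-0.27],[[-0.06,0.13,-0.12],-0.27],[[-0.06,0.13,-0.12],-0.27]])

```text
clock: 1.53
tool_pos: [0.1455, 0.4047, 0.4977]
orientation: [-179.5, -0.3, 30.6]
force: [0.5, 0.4, 0.0]
opening: 0.0264
gripper_force: 0.0
```

```bash
python3 - <<'E'
from h import *
o=ctrl.get_obs();print(o["clock"],o["tool_pos"],o["orientation"],o["joint_pos"].round(1),o["opening"]);go((.25,.31,.52),31);go((.35,.21,.52),31)
a=ctrl.snapshot("scene")["color"];b=ctrl.snapshot("top")["color"]
cv2.imwrite("pics/m1.png",cv2.resize(np.hstack([a,b])[...,::-1],(800,300)))
E
```

```text
1.5333 [0.14553257 0.40474146 0.49774419] [-179.51842581   -0.2981057    30.58560802] [ 96.8  -7.8  -5.9   0.1 -91.3  23.8] 0.026371104150935104
shares [ 0.052  0.168 -0.028] turn -0.005 rows 3.4
shares [ 0.096  0.34  -0.028] turn -0.005 rows 6.8
```

View pics/m1.png

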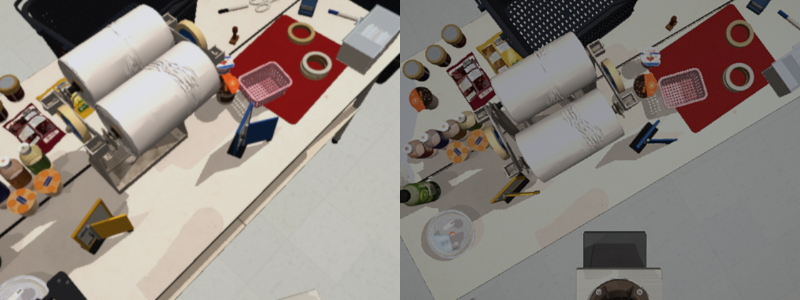

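Request:
send_rows(deltas=[[[0.012,0.035,-0.01],0],[[0.025,0.07,-0.02],0],[[0.038,0.115,-0.03],0],[[0.05,0.16,-0.04],0],[[0.05,0.16,-0.04],0]])

```text
clock: 2.05
tool_pos: [0.248, 0.3144, 0.525]
orientation: [179.9, -0.1, 30.1]
force: [0.4, 1.0, 1.0]
opening: 0.0004
gripper_force: 0.0
```

```bash
python3 - <<'E'
from h import *
o=ctrl.get_obs();print(o["clock"],o["tool_pos"],o["orientation"],o["joint_pos"].round(1),o["opening"]);go((.345,.205,.54),31)
S=(.345,.205,.54,31)
for w in [(.41,.03,.54,15),(.44,-.12,.5,-5),(.50,-.24,.40,-19)]: go(w[:3],w[3],S); S=w
a=ctrl.snapshot("scene")["color"];b=ctrl.snapshot("top")["color"]
cv2.imwrite("pics/m2.png",cv2.resize(np.hstack([a,b])[...,::-1],(800,300)))
E
```

```text
2.05 [0.24799302 0.31438716 0.52504167] [ 1.79945453e+02 -6.73332554e-02  3.00969796e+01] [ 80.4 -10.5  -4.7   0.1 -95.8  39.7] 0.00036133732701765686
shares [ 0.036  0.179 -0.019] turn -0.01 rows 3.5
shares [-0.043  0.229 -0.   ] turn 0.178 rows 4.5
shares [-0.012  0.191  0.05 ] turn 0.222 rows 3.8
shares [0.088 0.143 0.125] turn 0.156 rows 4.0
```

View pics/m2.png

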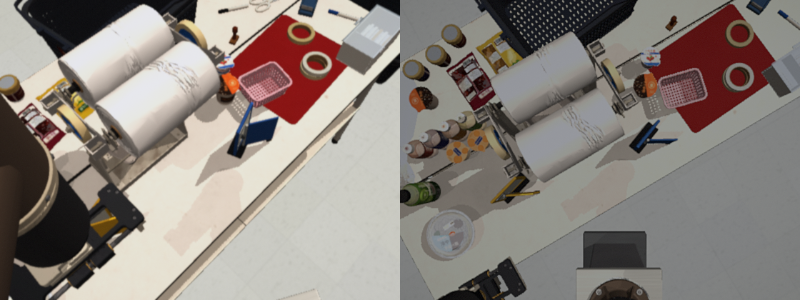

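Request:
send_rows(deltas=[[[0.008,0.045,-0.005],0],[[0.016,0.09,-0.01],0],[[0.026,0.135,-0.015],0],[[0.035,0.178,-0.02],0],[[0.035,0.178,-0.02],0]])

```text
clock: 2.57
tool_pos: [0.3435, 0.206, 0.5397]
orientation: [179.9, 0.1, 30.1]
force: [-0.5, 0.7, -0.7]
opening: 0.0005
gripper_force: 0.0
```

Request:
send_rows(deltas=[[[-0.008,0.045,0],0.03],[[-0.016,0.09,0],0.06],[[-0.026,0.135,0],0.1],[[-0.035,0.18,0],0.14],[[-0.043,0.229,0],0.178]])

```text
clock: 2.98
tool_pos: [0.4043, 0.0326, 0.5391]
orientation: [-180.0, 0.1, 14.3]
force: [1.1, 0.7, 0.4]
opening: 0.0005
gripper_force: 0.0
```

```bash
python3 - <<'E'
from h import *
o=ctrl.get_obs();print(o["clock"],o["tool_pos"],o["orientation"],o["joint_pos"].round(1),o["force"].round(1))
for w in [(.44,-.12,.5,-5),(.50,-.24,.40,-19)]: go(w[:3],w[3])
E
```

```text
2.9833 [0.40428172 0.0326289  0.53908628] [-1.79994445e+02  9.03096497e-02  1.42728972e+01] [ 32.8  -9.7  -2.3  -0.  -97.5  71.5] [1.1 0.7 0.4]
shares [-0.004  0.196  0.049] turn 0.214 rows 3.9
shares [0.032 0.36  0.174] turn 0.37 rows 7.7
```

Request:
send_rows(deltas=[[[-0.001,0.05,0.012],0.05],[[-0.002,0.1,0.025],0.1],[[-0.003,0.15,0.037],0.15],[[-0.004,0.196,0.049],0.214],[[-0.004,0.196,0.049],0.214]])

```text
clock: 3.4
tool_pos: [0.4407, -0.1235, 0.4966]
orientation: [179.9, 0.4, -5.5]
force: [-0.7, 1.1, -0.6]
opening: 0.0003
gripper_force: 0.0
```

```bash
python3 - <<'E'
from h import *
o=ctrl.get_obs();print(o["clock"],o["tool_pos"],o["orientation"],o["joint_pos"].round(1),o["force"].round(1))
go((.58,-.22,.38),-19); go((.651,-.183,.28),-19,(.58,-.22,.38,-19))
E
```

```text
3.4 [ 0.44065185 -0.12352851  0.49659183] [179.89983307   0.42820533  -5.54775299] [  9.1  -4.3  -3.1  -0.  -91.7  75.3] [-0.7  1.1 -0.6]
shares [0.185 0.103 0.146] turn 0.149 rows 4.9
shares [ 0.069 -0.073  0.125] turn 0.0 rows 3.1
```

```bash
python3 - <<'E'
from h import *
a=ctrl.snapshot("scene")["color"];b=ctrl.snapshot("top")["color"];
cv2.imwrite("pics/m3.png",np.hstack([cv2.resize(b,(480,360)),cv2.resize(a[:,280:],(240,360))])[...,::-1])
s=ctrl.snapshot("top")
for n,p in [("tcp",(.44,-.123,.497)),("wristL",(.44,.067,.8)),("j5ax",(.41,.067,.8))]: print(n,(proj(s,p)*480/560).round())
E
```

```text
tcp [334. 241.]
wristL [227. 263.]
j5ax [227. 288.]
```

View pics/m3.png

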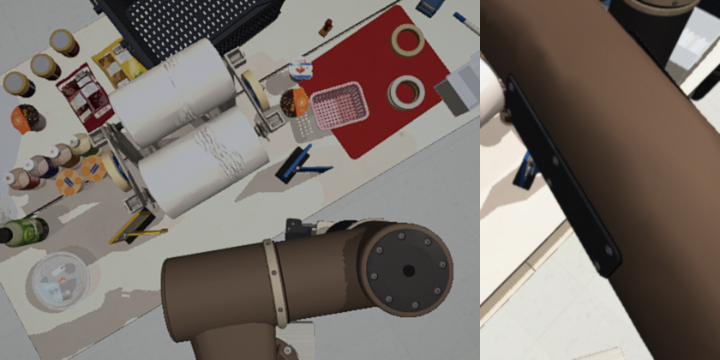

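The top view shows the wrist's big lateral tube running about 0.24 m to the left of the TCP, about 0.35 m above it. It could meet the roll stand, so I'll measure the stand's right end.

```bash
python3 - <<'E'
import cv2,numpy as np
a=cv2.imread("pics/scene0.png")[0:170,190:360];b=cv2.imread("pics/top0.png")[40:210,190:360]
o=cv2.resize(np.hstack([a,b]),(800,400),interpolation=cv2.INTER_CUBIC)
cv2.imwrite("pics/c1.png",o)
E
```

```text
(no output)
```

View pics/c1.png

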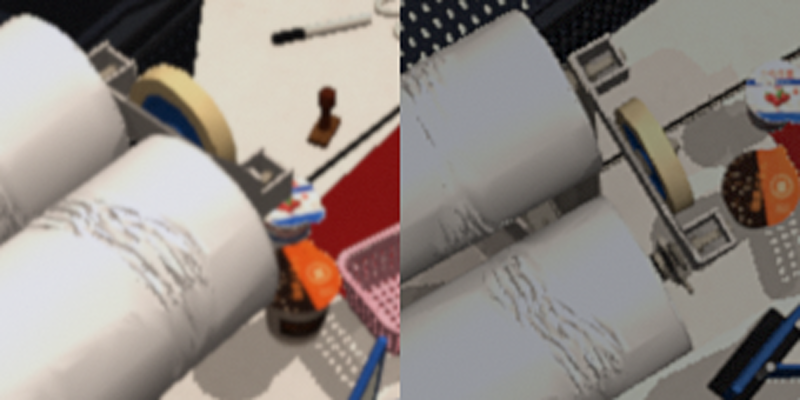

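The crop shows the front roll's right end: scene (264,57)–(307,121), top (278,124)–(313,187). The bracket is at scene (304,73), top (323,139).

```bash
python3 - <<'E'
from h import *
from scipy.optimize import least_squares
a=ctrl.snapshot("scene");b=ctrl.snapshot("top")
X=tri([(a,(303.9,72.5)),(b,(323,139))]);print("bracket",(X[:3]/X[3]).ravel())
P=[(a,u) for u in [(264,57),(137,150),(307,121),(188,214)]]+[(b,u) for u in[(278,124),(163,190),(313,187),(205,255)]]
rays=[(-cam(s)[1].T@cam(s)[2], at_z(s,u,0)) for s,u in P]
def f(p):
    th,off,zc,R=p; d=np.array([np.cos(th),np.sin(th),0]); q=np.array([-np.sin(th),np.cos(th),0])*off+[0,0,zc]
    r=[]
    for c,g in rays:
        v=(g-c)/np.linalg.norm(g-c); n=np.cross(v,d); r.append(abs(np.dot(q-c,n/np.linalg.norm(n)))-R)
    return r
s=least_squares(f,[np.radians(-58),.6,.4,.09]);print(s.x,np.degrees(s.x[0]),np.array(s.fun).round(4))
th,off,zc,R=s.x;d=np.array([np.cos(th),np.sin(th),0]);q=np.array([-np.sin(th),np.cos(th),0])*off+[0,0,zc]
for i in (0,2,4,6):
    c,g=rays[i];v=g-c;A=np.c_[d,-v];k=np.linalg.lstsq(A,c-q,rcond=None)[0];print("end",(q+d*k[0]).round(3),"tangent pt",(c+v*k[1]).round(3))
E
```

```text
bracket [ 0.70540212 -0.02671178  0.37141893]
[-1.04660458  0.59569887  0.36905736  0.06854309] -59.966025405598344 [-0.0041 -0.0036 -0.0008 -0.0066  0.0029  0.0046 -0.0001  0.0078]
end [0.681 0.013 0.369] tangent pt [0.725 0.039 0.407]
end [0.677 0.019 0.369] tangent pt [ 0.625 -0.011  0.338]
end [0.673 0.027 0.369] tangent pt [0.733 0.062 0.385]
end [0.672 0.028 0.369] tangent pt [ 0.613 -0.006  0.364]
```

```bash
python3 - <<'E'
from h import *
go((.53,-.24,.42),0);S=(.53,-.24,.42,0);go((.645,-.2415,.30),0,S);go((.645,-.2415,.181),0,(.645,-.2415,.3,0))
E
```

```text
shares [0.125 0.142 0.101] turn -0.053 rows 4.1
shares [0.144 0.002 0.15 ] turn 0.0 rows 4.0
shares [0.    0.    0.149] turn 0.0 rows 2.9
```

Request:
send_rows(deltas=[[[0.03,0.035,0.025],-0.05],[[0.06,0.07,0.05],-0.05],[[0.095,0.105,0.075],-0.05],[[0.125,0.142,0.1],-0.05],[[0.125,0.142,0.1],-0.05]], gripper=1)

```text
clock: 4.07
tool_pos: [0.5319, -0.2423, 0.4152]
orientation: [-179.9, 0.4, -0.3]
force: [-0.4, 0.5, -2.1]
opening: 0.0282
gripper_force: 0.0
```

Request:
send_rows(deltas=[[[0.035,0,0.037],0],[[0.07,0,0.075],0],[[0.105,0,0.11],0],[[0.144,0,0.15],0],[[0.144,0,0.15],0]])

```text
clock: 4.48
tool_pos: [0.6471, -0.2389, 0.2923]
orientation: [-179.9, 0.5, -0.2]
force: [-1.3, -0.0, -2.6]
opening: 0.0611
gripper_force: 0.0
```

```bash
python3 - <<'E'
from h import *
o=ctrl.get_obs();print(o["clock"],o["tool_pos"],o["orientation"],o["joint_pos"].round(1),o["force"].round(1),o["opening"])
go((.645,-.2415,.181),0)
a=ctrl.snapshot("wrist");
print((proj(a,(.615,-.099,.14))).round(),proj(a,(.6165,-.1975,.14)).round())
for th in("blue_leg_tip","blue_leg_hinge"):
    for d in ctrl.boxes_of(a,th)[:2]:
        uv=np.array(d["xy"])*[560,420]; print(th,d["conf"],uv,at_z(a,uv,.14).round(4))
b=ctrl.snapshot("top")["color"]
cv2.imwrite("pics/m4.png",np.hstack([cv2.resize(a["color"],(400,300)),cv2.resize(b,(400,300))])[...,::-1])
E
```

```text
4.4833 [ 0.64710801 -0.2389122   0.29231177] [-179.85286569    0.54205337   -0.21561905] [ -4.2  22.2   3.3  -0.1 -71.6  94. ] [-1.3 -0.  -2.6] 0.0611065868931564
shares [-0.003  0.003  0.139] turn -0.002 rows 2.7
[ 94. 254.] [223. 251.]
blue_leg_tip 0.87 [177.016 226.884] [ 0.6365 -0.1643  0.14  ]
blue_leg_hinge 0.63 [176.904 223.986] [ 0.6388 -0.1644  0.14  ]
```

View pics/m4.png

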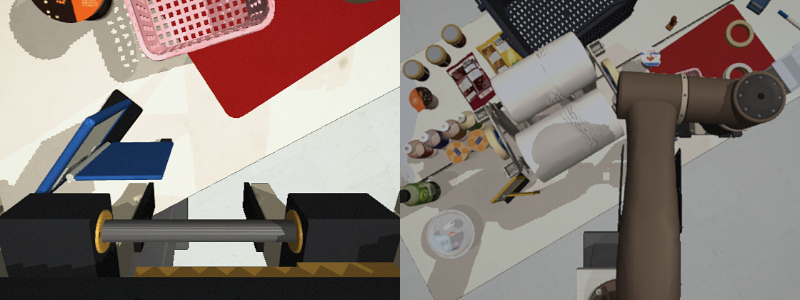

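Request:
send_rows(deltas=[[[0,0.003,0.01],0],[[0,0.003,0.02],0],[[0,0.003,0.035],0],[[0,0.003,0.05],0],[[0,0.003,0.07],0]])

```text
clock: 5.1
tool_pos: [0.6445, -0.2449, 0.2448]
orientation: [180.0, -0.1, -0.4]
force: [1.1, 0.2, -0.3]
opening: 0.0873
gripper_force: 0.0
```

Request:
send_rows(deltas=[[[0,0,0.015],0],[[0,0,0.03],0],[[0,0,0.045],0],[[0,0,0.06],0],[[0,0,0.06],0]])

```text
clock: 5.52
tool_pos: [0.6435, -0.2445, 0.1935]
orientation: [-179.9, 0.2, -0.4]
force: [-0.0, 0.3, -1.1]
opening: 0.0875
gripper_force: 0.0
```

```bash
python3 - <<'E'
from h import *
o=ctrl.get_obs();print(o["clock"],o["tool_pos"],o["orientation"],o["joint_pos"].round(1),o["force"].round(1),o["opening"])
a=ctrl.snapshot("wrist");
m=a["color"]
# scene crop
c=ctrl.snapshot("scene")["color"]
cv2.imwrite("pics/m5.png",np.hstack([cv2.resize(m,(400,300)),cv2.resize(c,(400,300))])[...,::-1])
E
```

```text
5.5167 [ 0.64347863 -0.24445824  0.19354086] [-179.9385582     0.24333013   -0.43378259] [ -4.6  25.9  -4.5  -0.1 -59.9  94.2] [-0.   0.3 -1.1] 0.08749655721194831
```

View pics/m5.png

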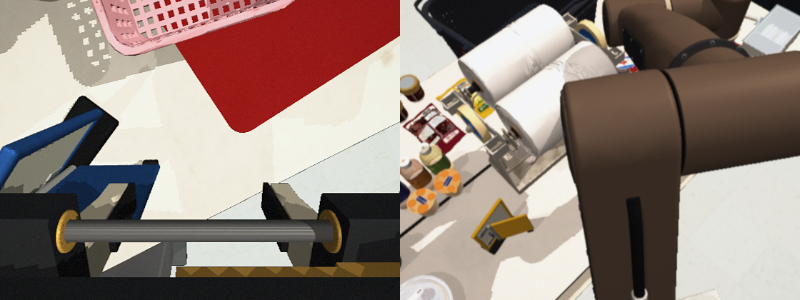

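Request:
send_rows(deltas=[[[0,0,0.008],0],[[-0.015,-0.004,0.008],0],[[-0.03,-0.008,0.008],0],[[-0.045,-0.012,0.008],0],[[-0.06,-0.017,0.008],0]])

```text
clock: 6.03
tool_pos: [0.597, -0.231, 0.1911]
orientation: [180.0, -0.1, -0.4]
force: [1.4, 1.4, -0.1]
opening: 0.0878
gripper_force: 0.6
```

Request:
send_rows(deltas=[[[-0.005,-0.001,0],0],[[-0.01,-0.003,0],0],[[-0.015,-0.004,0],0],[[-0.019,-0.005,0],0],[[-0.019,-0.005,0],0]])

```text
clock: 6.45
tool_pos: [0.5815, -0.2267, 0.1907]
orientation: [180.0, -0.0, -0.4]
force: [-0.1, 0.1, 0.3]
opening: 0.0879
gripper_force: 0.1
```

```bash
python3 - <<'E'
from h import *
o=ctrl.get_obs();print(o["clock"],o["tool_pos"],o["orientation"],o["force"].round(1),o["opening"])
for i in range(2):
    a=ctrl.snapshot("wrist")
    print(ctrl.get_obs()["force"].round(1))
for d in ctrl.cut_out(a,"blue_leg")[:1]:
    v,u=np.where(d["pixels"]);print(d["conf"],u.min(),u.max(),v.min(),v.max())
L=np.array([-.64,-.77,0])
print(proj(a,(.615,-.099,.14)),proj(a,np.array([.615,-.099,.14])+.1*L))
cv2.imwrite("pics/m6.png",a["color"][...,::-1])
E
```

```text
6.45 [ 0.58153755 -0.22667419  0.19074443] [ 1.79998135e+02 -1.16710854e-02 -4.02782551e-01] [-0.1  0.1  0.3] 0.08790021590018107
[ 0.4 -0.1 -0.6]
[ 1.2 -0.4 -0. ]
0.66 0 219 157 305
[-21.6616832  219.96242141] [172.66719617 343.45772394]
```

View pics/m6.png

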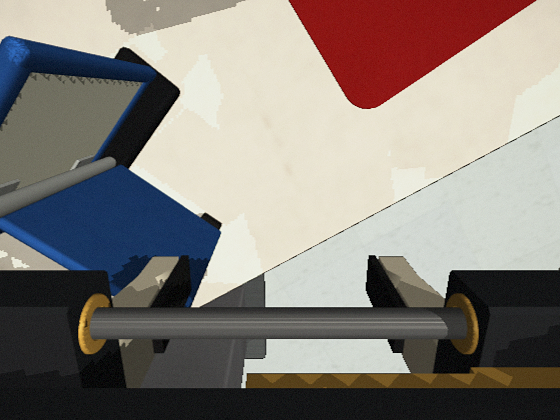

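Request:
send_rows(deltas=[[[-0.003,-0.001,0],0],[[-0.006,-0.002,0],0],[[-0.009,-0.003,0],0],[[-0.009,-0.003,0],0],[[-0.009,-0.003,0],0]])

```text
clock: 7.02
tool_pos: [0.5768, -0.2247, 0.1909]
orientation: [179.9, -0.3, -0.4]
force: [7.8, -3.5, -6.6]
opening: 0.0876
gripper_force: 4.6
```

```bash
cat > ang.py <<'E'
from h import *
o=ctrl.get_obs();print(o["clock"],o["tool_pos"],o["force"].round(1),o["moment"].round(2))
a=ctrl.snapshot("wrist")
# top edge of leg: boundary of bright-blue rim (lower-left border of blue region), columns 5..85
c=a["color"].astype(int); m=(c[...,2]>c[...,0]+40)&(c[...,2]>70)
pts=[]
for u in range(10,80,5):
    v=np.where(m[200:340,u])[0]
    if len(v): pts.append(at_z(a,(u,200+v.max()),.14)[:2])
pts=np.array(pts);d,_,x,y=0,0,0,0
l=cv2.fitLine(pts.astype(np.float32),cv2.DIST_HUBER,0,.01,.01).ravel();th=np.degrees(np.arctan2(l[1],l[0]))
print("leg line deg (goal -130/50)",th,l[2:],len(pts))
E
python3 ang.py
```

```text
7.0167 [ 0.57676616 -0.22470851  0.19093286] [ 7.8 -3.5 -6.6] [-1.78 -3.3  -0.39]
leg line deg (goal -130/50) 50.60547 [ 0.59803766 -0.12253048] 14
```

Request:
send_rows(deltas=[[[-0.001,0,0],0],[[-0.002,0,0],0],[[-0.003,0,0],0],[[-0.003,0,0],0],[[-0.003,0,0],0]])

```text
clock: 7.48
tool_pos: [0.576, -0.2247, 0.1912]
orientation: [179.9, -0.5, -0.4]
force: [14.2, -3.5, -9.0]
opening: 0.0877
gripper_force: 6.6
```

```bash
python3 ang.py
```

```text
7.4833 [ 0.57603388 -0.22472246  0.1912089 ] [14.2 -3.5 -9. ] [-2.09 -5.22 -0.78]
leg line deg (goal -130/50) 50.55104 [ 0.5985689  -0.12170086] 14
```

The force climbs while the leg's angle stays put, so it is against its stop. I'll back off and rise.

Request:
send_rows(deltas=[[[0.008,0.004,0],0],[[0.016,0.008,0],0],[[0.025,0.012,0],0],[[0.025,0.012,0],0],[[0.025,0.012,0],0]])

```text
clock: 7.95
tool_pos: [0.5919, -0.2342, 0.1901]
orientation: [-180.0, 0.1, -0.4]
force: [0.2, 0.4, 0.3]
opening: 0.0875
gripper_force: 0.0
```

Request:
send_rows(deltas=[[[0,0,-0.03],0],[[0,0,-0.07],0],[[0,0.01,-0.11],0],[[0,0.03,-0.15],0],[[0,0.03,-0.15],0]])

```text
clock: 8.37
tool_pos: [0.5935, -0.2604, 0.3182]
orientation: [179.8, -0.5, -0.4]
force: [0.5, 0.3, 2.2]
opening: 0.0875
gripper_force: 0.0
```

```bash
python3 - <<'E'
from h import *
o=ctrl.get_obs();print(o["clock"],o["tool_pos"],o["force"].round(1),o["qvel"].round(1))
a=ctrl.snapshot("wrist");L=np.array([-.64,-.77,0]);h=np.array([.615,-.099,.14])
print(proj(a,h),proj(a,h+.1*L))
cv2.imwrite("pics/m7.png",a["color"][...,::-1])
E
```

```text
8.3667 [ 0.59351169 -0.26044032  0.31818918] [0.5 0.3 2.2] [ 1.   1.5 -5.7 -2.2  5.7 -2. ]
[ 69.90626299 181.82386281] [176.11079706 255.8982646 ]
```

View pics/m7.png

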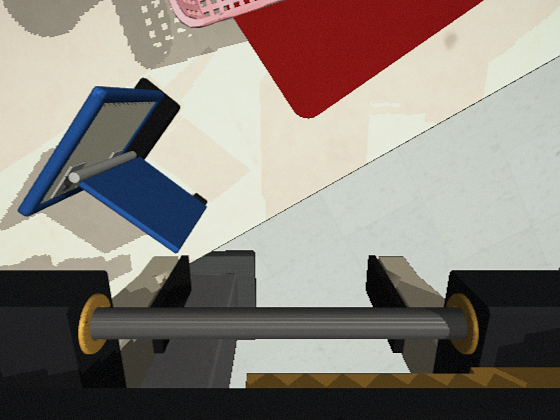

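The picture shows the leg from hinge (73,180) to tip (178,251), and the board's top edge from (25,212) to (98,90). I'll check that they are square, then hand in.

```bash
python3 - <<'E'
from h import *
a=ctrl.snapshot("wrist");g=lambda u,z:at_z(a,u,z)[:2]
l=g((177,251),.14)-g((82,186),.14);b=g((98,90),.15)-g((25,212),.15)
d=np.degrees(np.arctan2(b[1],b[0])-np.arctan2(l[1],l[0]))%360;print("angle",d,np.linalg.norm(b))
if abs(d-90)<4: print(ctrl.close_job())
E
```

```text
angle 90.45604086457156 0.11226394899088293
the job is handed in; nothing more can be done
None
```

The blue board's leg is all the way out against its stop, measured at about 90° to the board. The yellow leg was never touched, the gripper is clear of everything, and the job is handed in at about 8.5 s.

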